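# Space and press a tile in the kitchen's hot-pan rest

## Robot

A 6-joint arm with a two-finger parallel gripper is mounted at the origin on the work surface. World frame = base frame: x ahead of the robot, y to its left, z up, the work surface at z = 0. Lengths are in m, angles in rad, forces in N, time in s.
With the tool pointing down it reaches from about 0.35 to 0.8 m from the base axis. Payload 7.3 kg.
Tool frame: the origin (TCP) lies between the finger pads; the fingertips stand 25 mm ahead of it and the grasp point (between the pads) lies 6 mm ahead of it (r.tip_extent is the distance from the TCP to the fingertips, in m); z points along the fingers, y is the direction in which the jaws open and shut (so a half turn about z gives the same grasp; the last joint's range is limited). The gripper opens to 85 mm and grips with 20 to 120 N. Pads are 22 mm wide; open, the fingers measure 114 mm over their backs; the gripper's body (76 mm by 85 mm) begins 54 mm behind the grasp point. The pads swing forward as they close: fully open they stand 13 mm farther back than shut.
Start: joints at [-1.368, 0.342, 1.524, -0, 1.275, -0.146], TCP at [0.179, -0.493, 0.256] pointing down, gripper open.
Joint ranges: [-2.53, 2.53], [-0.77, 2.02], [0.04, 2.7], [-1, 4.14], [0.28, 2.66], [-3.11, 3.11]. Speed limits (rad/s): [2.57, 2.57, 3.14, 3.14, 3.14, 3.14].

## Interface

Orientations are given as a unit quaternion [x, y, z, w].
In Python, from workcell import r, command_gripper, optics gives the robot as it stands. The module is installed in compiled form; this text tells all that it offers. Calls block until the motion is done:
- r.reach(position, orientation): joint-space move of the TCP to a pose.
- r.move_straight(position, orientation=None, speed=0.15, max_force=None): straight line of the TCP; orientation=None keeps the orientation; speed is the mean speed in m/s. With max_force (N) it stops when the force on the tool has changed by that much, and returns True; else False.
- r.movej(angles): joint-space move.
- command_gripper(opening, force=None): finger opening in m; force is the grip in N (None keeps the last); returns when the fingers have stopped.
- r.hold(seconds).
- r.solve_ik(position, orientation): joint angles nearest the present ones, or None.
- r.read_state(): the state.
- optics.get_image(name): name is "scene" or "side" or "wrist"; returns (picture, depth): 400x640x3 uint8, red, green, blue; 400x640 float32, m along the optical axis (not along the pixel's ray), 0 where there is no reading.
- optics.camera_model(name): a dict with "K" (3x3 intrinsics, pixels), "R" (3x3) and "t" (3): a world point X has camera coordinates R X + t; the wrist camera has in their place "tool_from_camera" (4x4, takes a point from camera to tool coordinates, whose origin is the TCP and whose axes are the flange's). Camera axes: x right, y down, z forward; pixel columns grow to the right and rows downward; lengths in m; the calibration is good to about 2 mm. A picture is of the moment at which its call begins: read the wrist's pose just before it. camera_model takes no time and is no camera call.
A pose or a line that the arm cannot do raises r.PlanningError and nothing moves.
- r.finish_job(): hands the job in, once; it reports no verdict.
The state is a dict: "time_s": time; "joint_positions": joint angles; "dq": joint speeds; "tau": joint torques, N m; "eef_pos": TCP position; "eef_rot": TCP orientation; "contact_force": force on the tool from outside, world axes, zero at the start; "torque": the same for the moment, N m; "grip_width": finger opening in m.
Only numpy, scipy, OpenCV 4.12 (cv2) and the standard library are available. Lean on these libraries where they do the work, as an engineer would, in place of code of your own. Each camera call takes 0.05 s, during which the arm holds its last target.

## Task

Refit the blue tile of the tiled hot-pan rest: take the orange spacer from its wooden block, slide it from above all the way down into the joint beside the blue tile that is wide enough for it (never force it into the narrow one), and let it go standing there. Then press the sprung blue tile down with the fingertips until it is flush with the white tiles, firmly but not hard enough to crack it, and finish while still holding it pressed. Leave the bottle, bowls and spatula where they are.

Things in the scene. Friction and masses are not known exactly. Their poses are not given: they have to be found in the camera images.
- tray: Fixed dark steel tray of the pan rest, 124 x 240 mm (x, y), lying on the counter; origin at the centre of its underside, z up. Floor 5 mm thick; steel rails 22 mm high, 6 mm thick, along the two long edges (inner faces at x = +-54 mm). Three tiles stand in a row along its y axis: white, blue (centre), white. The joints between them run along its x axis and are open down to the tray floor (5 mm above the counter).
- press_tile: Blue tile 100 x 100 mm, 14 mm thick, in the middle of the tray; origin at the centre of its TOP face, axes as the tray's. It moves only straight up and down on springs: at rest its top stands 35 mm above the counter, 8 mm proud of the white tiles. Pressing takes about 3 N to start and 8 N to bring it flush (top at 27 mm), where it meets a firm stop; it springs back when let go.
- cut_tile: Cut white tile, fixed, 100 mm (x) by 50 mm (y), its top 27 mm above the counter; origin at the centre of its underside, 83.5 mm from the tray centre along the tray's +y or -y (varies). It is the narrower of the white tiles, so the joint between it and the blue tile is the wide one: 8.5 mm wide, 100 mm long, centred 54.25 mm from the tray centre, 22 mm deep below the white tile's top.
- full_tile: Wider white tile, fixed, 100 mm (x) by 60 mm (y), its top 27 mm above the counter; origin at the centre of its underside, 83.5 mm from the tray centre on the side opposite the cut tile. Its joint with the blue tile is only 3.5 mm wide: too narrow for the spacer.
- block: Fixed wooden block 70 x 50 x 28 mm with a slot 42 x 7.5 mm along its x axis, 22 mm deep, in which the spacer stands at the start; origin at the centre of its underside.
- spacer: Loose orange plastic spacer, 35 to 70 g, standing upright; origin at the centre of its foot, z up. Blade 36 mm long (x), 6 mm thick (y), from the foot to 34 mm up, its lowest 5 mm tapering to 4 mm thick; above it a handle 36 mm (x) by 14 mm (y) from 34 to 70 mm up, to be gripped across its y. In the block its foot is 6 mm above the counter; fully down in the joint its foot is on the tray floor 5 mm above the counter, its blade along the joint, its handle clear of the tiles.
- bottle: Green bottle, 60 mm across, 160 mm high, standing on the counter; origin at the centre of its underside. To be left alone.
- bowls: Stack of white plastic bowls, 100 mm across, 76 mm high; origin at the centre of its underside. To be left alone.
- steel_bowl: Steel bowl 140 mm across, 55 mm high; origin at the centre of its underside. To be left alone.
- spatula: Spatula 240 mm long lying on the counter, handle to its -x; origin at the middle of its underside. To be left alone.

How it is judged:
On the way:
1. the spacer stands fully down in the wide joint, let go, while the blue tile is still up (x of spacer in the frame of tray between -0.034 and 0.034 m and y of spacer in the frame of tray between -0.06 and 0.06 m and y of spacer in the frame of cut_tile between -0.034 and 0.034 m and z of spacer in the frame of tray below 0.0075 m and angle between spacer's own z axis and vertical below 0.3 rad and angle between the x axis of spacer and the x axis of tray, either way round below 0.2 rad and contact force between the fingers and spacer below 0.5 N and z of press_tile in the frame of tray above 0.032 m), for 0.2 s.
At the end, for the whole second after the job is handed in: Spacer untouched in the wide joint by the cut tile, within the joint's ends, foot within 2.5 mm of the tray floor, 0.3 rad of upright, 0.2 rad of the joint's line; fingers press the blue tile with 4 to 45 N, its top within 1.5 mm of flush, through the last second (x of spacer in the frame of tray between -0.034 and 0.034 m and y of spacer in the frame of tray between -0.06 and 0.06 m and y of spacer in the frame of cut_tile between -0.034 and 0.034 m and z of spacer in the frame of tray below 0.0075 m and angle between spacer's own z axis and vertical below 0.3 rad and angle between the x axis of spacer and the x axis of tray, either way round below 0.2 rad and contact force between the fingers and spacer below 0.5 N and z of press_tile in the frame of tray below 0.0285 m and contact force between the fingers and press_tile between 4 and 45 N); the arm keeps its last pose, push and grip.
It fails at once if the spacer is forced against the wide white tile or its narrow joint (over 10 N) (contact force between spacer and full_tile above 10 N).
It fails at once if the blue tile is pressed hard enough to crack (over 60 N) (contact force between the fingers and press_tile above 60 N).
It fails at once if the bottle, a bowl or the spatula is moved by more than 30 mm (distance of any of bottle, bowls, steel_bowl, spatula from where it was at the start of the episode above 0.03 m).
It also fails if it takes over 51 s, if anything falls off the work surface, if the arm or the gripper's body presses on something with over 40 N, if the wrist force passes 120 N, or if a joint passes its speed limit or range.

## Working session

There is one attempt and no reset: what is moved stays moved. The work goes in short steps, each a Python script; the robot and the scene stay as the last script left them, time stands still between calls to the robot, and variables do not carry over. Pictures are saved under pics/ and viewed, and the job is handed in when it is done.

```bash
mkdir -p pics
python3 - <<'E'
from workcell import r, optics
import cv2,numpy as np
for n in ("scene","side","wrist"):
    im,d=optics.get_image(n); cv2.imwrite(f"pics/{n}0.png",im[:,:,::-1]); np.savez(f"{n}0.npz",im=im,d=d)
    m=optics.camera_model(n); print(n,{k:np.round(v,4).tolist() for k,v in m.items()})
s=r.read_state();print(s["time_s"],s["eef_pos"],s["eef_rot"],s["grip_width"],s["contact_force"],r.tip_extent)
E
```

```text
scene {'K': [[443.6304, 0.0, 321.2008], [0.0, 443.6304, 200.3532], [0.0, 0.0, 1.0]], 'R': [[0.459, 0.8884, -0.0057], [0.6448, -0.3376, -0.6857], [-0.6112, 0.311, -0.7278]], 't': [-0.2132, -0.3855, 1.5351]}
side {'K': [[489.8228, 0.0, 318.5214], [0.0, 489.8228, 199.9472], [0.0, 0.0, 1.0]], 'R': [[-0.9302, -0.3666, -0.0164], [-0.1773, 0.4881, -0.8546], [0.3213, -0.7921, -0.519]], 't': [0.5422, 0.1989, 0.9817]}
wrist {'K': [[332.5728, 0.0, 319.6659], [0.0, 332.5728, 201.2086], [0.0, 0.0, 1.0]], 'tool_from_camera': [[-0.0005, -0.947, -0.3212, 0.0834], [1.0, -0.0003, -0.0004, -0.0004], [0.0003, -0.3212, 0.947, -0.1162], [0.0, 0.0, 0.0, 1.0]]}
0.15 [ 0.17941007 -0.49311829  0.25577907] [ 9.84828052e-01  1.73532029e-01 -1.32006293e-05 -5.84764770e-04] 0.08547260106485548 [-0.42483168 -0.15882832 -0.34267321] 0.025
```

View pics/scene0.png

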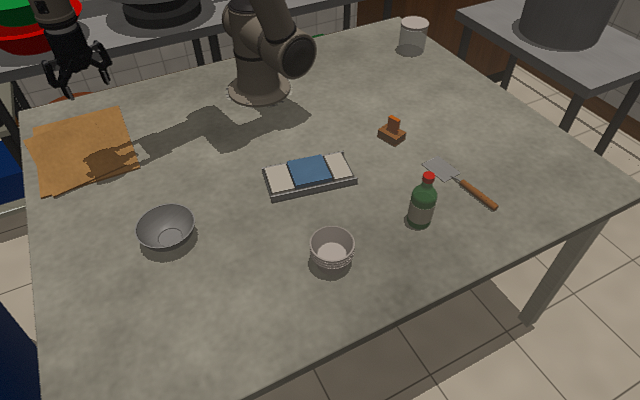

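View pics/side0.png

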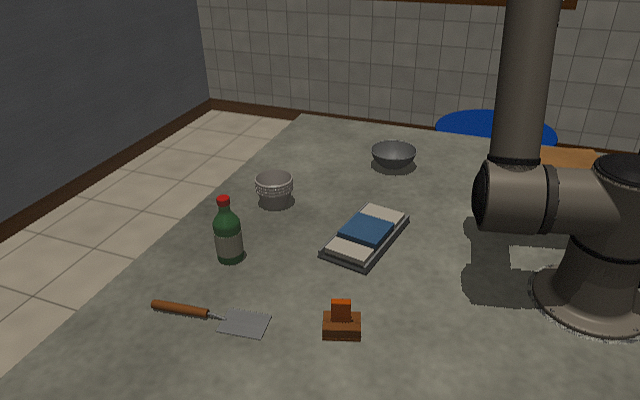

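View pics/wrist0.png

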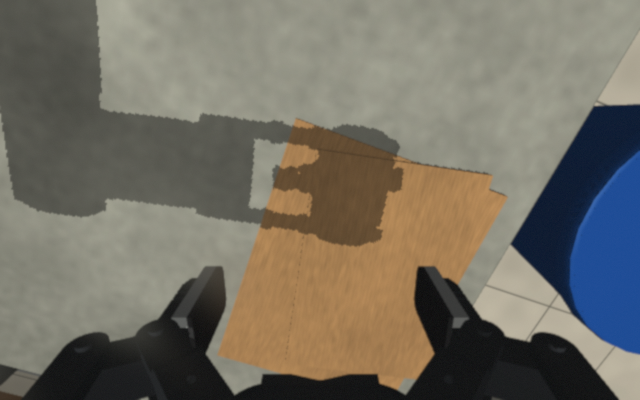

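The scene view shows the tray with the blue tile at about (310,170) and the spacer in its block at about (393,128). The side view shows them at (365,232) and (341,315). Next I get coarse positions by colour mask and by casting rays.

```bash
cat > h.py <<'E'
import numpy as np,cv2
from workcell import r, optics, command_gripper
from scipy.spatial.transform import Rotation as Ro
def cam(n,s=None):
    m=optics.camera_model(n);K=np.array(m["K"])
    if n!="wrist":
        R=np.array(m["R"]);t=np.array(m["t"]);return K,R.T,-R.T@t
    T=np.eye(4);T[:3,:3]=Ro.from_quat(s["eef_rot"]).as_matrix();T[:3,3]=s["eef_pos"]
    W=T@np.array(m["tool_from_camera"]);return K,W[:3,:3],W[:3,3]
def rays(c,uv):
    K,Rw,o=c;uv=np.atleast_2d(uv).astype(float)
    d=np.c_[uv,np.ones(len(uv))]@np.linalg.inv(K).T@Rw.T
    return o,d
def onplane(c,uv,z):
    o,d=rays(c,uv);return o+d*((z-o[2])/d[:,2])[:,None]
def tri(cs,uvs):
    A=np.zeros((3,3));b=np.zeros(3);L=[]
    for c,uv in zip(cs,uvs):
        o,d=rays(c,uv);d=d[0]/np.linalg.norm(d[0]);P=np.eye(3)-np.outer(d,d);A+=P;b+=P@o;L.append((P,o))
    x=np.linalg.solve(A,b);return x,[np.linalg.norm(P@(x-o)) for P,o in L]
def masks(im):
    h=cv2.cvtColor(im,cv2.COLOR_RGB2HSV)
    blue=cv2.inRange(h,(98,90,40),(115,255,255))
    rb=im.astype(int)
    orange=((h[:,:,0]<14)&(h[:,:,1]>190)&(h[:,:,2]>120)).astype(np.uint8)*255
    white=((h[:,:,1]<50)&(h[:,:,2]>165)).astype(np.uint8)*255
    return blue,orange,white
def blobs(m,amin=50):
    n,l,st,ce=cv2.connectedComponentsWithStats(m)
    return [(i,st[i].tolist(),ce[i].round(1).tolist()) for i in range(1,n) if st[i,4]>=amin],l
E
python3 - <<'E'
from h import *
for n in("scene","side"):
    im=np.load(n+"0.npz")["im"]
    for nm,m,z in zip("bow",masks(im),(.035,.06,.027)):
        for i,s,c in blobs(m,40)[0]:
            p=onplane(cam(n),c,z)[0].round(3)
            if 0.2<p[0]<0.9 and abs(p[1])<.6: print(n,nm,s,c,p)
im=np.load("side0.npz")["im"];h=cv2.cvtColor(im,cv2.COLOR_RGB2HSV)
for v,u in((303,341),(313,341),(328,341),(230,365),(250,350),(212,385),(320,330)):print(u,v,h[v,u],im[v,u])
E
```

```text
scene b [287, 155, 45, 31, 899] [308.6, 169.4] [ 0.481 -0.046  0.035]
scene o [423, 172, 12, 7, 66] [428.6, 175.0] [0.669 0.208 0.06 ]
scene w [325, 153, 27, 26, 396] [337.6, 165.4] [0.495 0.035 0.027]
scene w [265, 164, 29, 29, 528] [278.8, 177.9] [ 0.466 -0.129  0.027]
scene w [318, 243, 27, 17, 338] [331.2, 251.4] [ 0.746 -0.119  0.027]
side b [338, 212, 56, 36, 1060] [366.2, 228.2] [ 0.477 -0.037  0.035]
side o [217, 195, 12, 6, 59] [222.5, 197.6] [ 0.844 -0.008  0.06 ]
side o [331, 299, 20, 5, 95] [340.5, 301.0] [0.444 0.24  0.06 ]
341 303 [ 13 227 146] [146  71  16]
341 313 [ 13 227  72] [72 36  8]
341 328 [ 13 175 111] [111  67  35]
365 230 [104 111 106] [ 60  85 106]
350 250 [ 16  40 154] [154 143 130]
385 212 [ 17  38 155] [155 145 132]
330 320 [ 14 157  73] [73 49 28]
```

Run:
```python
from h import *
import pickle
q=[1,0,0,0]
out=[]
for k,p in enumerate([(.52,.26,.22),(.49,.16,.22),(.52,-.02,.22),(0.5,.06,.22)]):
    r.reach(p,q); s=r.read_state(); im,d=optics.get_image("wrist")
    cv2.imwrite(f"pics/w{k+1}.png",im[:,:,::-1]); out.append((s,im,d)); print(s["time_s"],s["eef_pos"])
pickle.dump([( {a:s[a] for a in("eef_pos","eef_rot")},im,d) for s,im,d in out],open("w.pkl","wb"))
```

```text
3.0583 [0.52035923 0.25928886 0.2200482 ]
3.6083 [0.49023242 0.15901675 0.22043308]
4.4167 [ 0.52011529 -0.01882961  0.21982358]
4.8917 [0.49960834 0.06239789 0.22023173]
```

Run:
```python
import cv2,numpy as np
a=[cv2.resize(cv2.imread(f"pics/w{k}.png"),(400,250)) for k in(1,2,3,4)]
cv2.imwrite("pics/wall.png",np.vstack([np.hstack(a[:2]),np.hstack(a[2:])]))
```

```text
(no output)
```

View pics/wall.png

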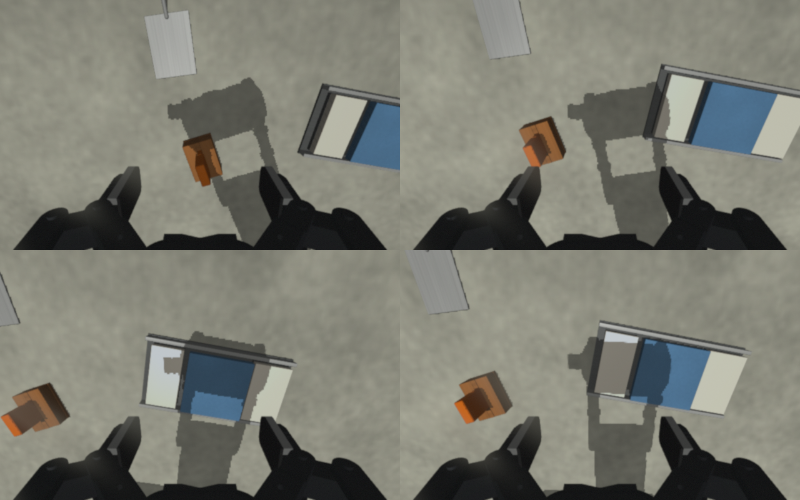

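View pics/w4.png

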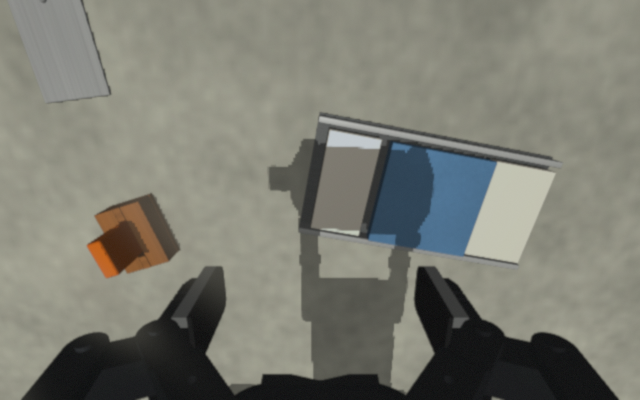

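Wrist view 4 shows the cut white tile on the left (345,180), with a dark wide joint at about (378,185). The blue tile is at (430,200), the full white tile at (510,210), and the spacer's bright handle top at (105,255) in the block at (140,235). Next I extract corners.

Run:
```python
from h import *
import pickle
W=pickle.load(open("w.pkl","rb"))
for k,(s,im,d) in enumerate(W):
    h=cv2.cvtColor(im,cv2.COLOR_RGB2HSV)
    c=cam("wrist",s)
    b=cv2.inRange(h,(98,80,30),(116,255,255)); b[300:]=0
    o=cv2.inRange(h,(2,150,25),(18,255,255)); o[290:]=0
    vis=im.copy()
    for nm,m,col in(("blue",b,(255,0,0)),("or",o,(0,255,0))):
        cs,_=cv2.findContours(m,cv2.RETR_EXTERNAL,cv2.CHAIN_APPROX_NONE)
        cs=[x for x in cs if cv2.contourArea(x)>300]
        for x in cs:
            ap=cv2.approxPolyDP(x,4 if nm=="blue" else 3,True)[:,0]; cv2.polylines(vis,[ap],True,col,1)
            print(k,nm,cv2.contourArea(x)); print(np.c_[ap,onplane(c,ap,.035 if nm=="blue" else .076)[:,:2].round(4)].tolist())
    x0=60 if k in(1,3) else 0
    if k in (0,1,3):
        u,v={0:(320,250),1:(225,230),3:(130,240)}[k]
        cr=im[v-60:v+60,u-60:u+60]; cv2.imwrite(f"pics/crop{k}.png",cv2.resize(cr,None,fx=3,fy=3,interpolation=cv2.INTER_NEAREST)[:,:,::-1])
        if k==3: print(h[v-20:v+30:10,u-40:u+50:10].tolist())
cv2.imwrite("pics/crops.png",np.hstack([cv2.resize(cv2.imread(f"pics/crop{k}.png"),(266,266)) for k in(0,1,3)]))
```

```text
0 blue 6733.0
[[593.0, 163.0, 0.5382, 0.0083], [553.0, 252.0, 0.447, 0.0247], [639.0, 271.0, 0.4251, -0.0687], [639.0, 170.0, 0.5316, -0.036]]
0 or 2629.0
[[336.0, 222.0, 0.4968, 0.2462], [318.0, 226.0, 0.4932, 0.2614], [318.0, 230.0, 0.4895, 0.2614], [311.0, 226.0, 0.4932, 0.2673], [302.0, 233.0, 0.4867, 0.2751], [296.0, 230.0, 0.4895, 0.2801], [294.0, 234.0, 0.4858, 0.2819], [314.0, 289.0, 0.4312, 0.2652], [335.0, 289.0, 0.4312, 0.2461], [338.0, 281.0, 0.4395, 0.2436], [354.0, 277.0, 0.4436, 0.2293]]
1 blue 10812.5
[[494.0, 131.0, 0.5371, 0.0039], [462.0, 226.0, 0.4453, 0.0201], [560.0, 246.0, 0.4233, -0.0811], [602.0, 150.0, 0.5198, -0.0971]]
1 or 421.5
[[198.0, 236.0, 0.4539, 0.2642], [210.0, 264.0, 0.4268, 0.2569], [222.0, 266.0, 0.4248, 0.2464], [210.0, 233.0, 0.4567, 0.2536]]
1 or 1083.5
[[203.0, 206.0, 0.4812, 0.2568], [219.0, 216.0, 0.4723, 0.2444], [226.0, 213.0, 0.475, 0.2382], [243.0, 244.0, 0.4463, 0.2262], [240.0, 246.0, 0.4444, 0.2289], [248.0, 254.0, 0.4366, 0.2225], [259.0, 252.0, 0.4385, 0.2128], [234.0, 192.0, 0.4933, 0.23]]
2 blue 9547.5
[[304.0, 163.0, 0.5383, -0
[... 869 characters left out ...]
38]]
[[[30, 24, 160], [13, 154, 144], [13, 151, 147], [13, 143, 136], [14, 133, 128], [14, 135, 145], [17, 65, 79], [17, 61, 83], [28, 26, 147]], [[28, 26, 160], [28, 25, 151], [12, 160, 83], [12, 144, 71], [11, 124, 76], [13, 140, 142], [14, 131, 138], [16, 61, 79], [19, 44, 93]], [[27, 29, 161], [13, 197, 83], [12, 175, 67], [12, 167, 67], [11, 138, 70], [14, 122, 90], [14, 141, 143], [17, 70, 76], [17, 60, 81]], [[11, 178, 186], [13, 215, 193], [12, 182, 66], [12, 175, 67], [11, 160, 67], [12, 140, 71], [14, 146, 138], [14, 135, 136], [17, 62, 74]], [[30, 25, 155], [12, 205, 192], [13, 208, 141], [11, 171, 67], [13, 180, 65], [14, 155, 130], [14, 153, 138], [14, 144, 140], [23, 35, 133]]]
```

View pics/crops.png

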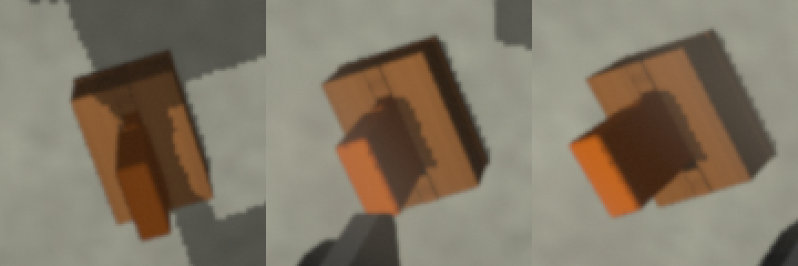

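```bash
cat >> h.py <<'E'
def qyaw(psi): return (Ro.from_euler("z",psi)*Ro.from_euler("x",np.pi)).as_quat()
def snap(p,psi,name):
    r.reach(p,qyaw(psi)); s=r.read_state(); im,d=optics.get_image("wrist")
    cv2.imwrite(f"pics/{name}.png",im[:,:,::-1]); s={a:np.array(s[a]) for a in("eef_pos","eef_rot","time_s")}
    np.savez(f"{name}.npz",im=im,d=d,**s); print(name,s["time_s"],s["eef_pos"].round(4)); return s,im,d
def load(name):
    z=np.load(name+".npz"); return {a:z[a] for a in("eef_pos","eef_rot")},z["im"],z["d"]
E
python3 - <<'E'
from h import *
psi=np.radians(18);ex=np.array([np.cos(psi),np.sin(psi)]);ey=np.array([-ex[1],ex[0]])
c=np.array([.441,.253])
for k,o in enumerate((.04,-.04)):
    xy=c+.05*ex+o*ey
    snap((*xy,.2),psi,f"b{k}")
a=[cv2.resize(cv2.imread(f"pics/b{k}.png"),(400,250)) for k in(0,1)]
cv2.imwrite("pics/ball.png",np.hstack([cv2.imread(f"pics/b{k}.png")[120:340,120:520] for k in(0,1)]))
E
```

```text
b0 5.9167 [0.4768 0.3053 0.2   ]
b1 6.3833 [0.5018 0.228  0.2004]
```

View pics/ball.png

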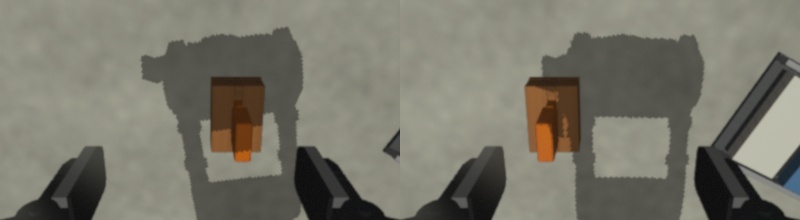

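Both views show the spacer well aligned with the image vertical, with its handle near (363,250) and (264,258). I zoom in.

Run:
```python
from h import *
cr=[]
for k,(u,v) in enumerate(((355,240),(268,240))):
    s,im,d=load(f"b{k}")
    cr.append(cv2.resize(im[v-50:v+50,u-50:u+50],(400,400),interpolation=cv2.INTER_NEAREST))
    print(d[v-45:v+45:6,u-12:u+25:4].round(3).tolist() if k==0 else "")
cv2.imwrite("pics/bz.png",np.hstack(cr)[:,:,::-1])
```

```text
[[0.3330000042915344, 0.3330000042915344, 0.33399999141693115, 0.3330000042915344, 0.33399999141693115, 0.3310000002384186, 0.3319999873638153, 0.33399999141693115, 0.3319999873638153, 0.3319999873638153], [0.32100000977516174, 0.3199999928474426, 0.32199999690055847, 0.32100000977516174, 0.32199999690055847, 0.3199999928474426, 0.32100000977516174, 0.32199999690055847, 0.3199999928474426, 0.3199999928474426], [0.30799999833106995, 0.3070000112056732, 0.3059999942779541, 0.3070000112056732, 0.30799999833106995, 0.3089999854564667, 0.3070000112056732, 0.30799999833106995, 0.3070000112056732, 0.3089999854564667], [0.3089999854564667, 0.3100000023841858, 0.3109999895095825, 0.3089999854564667, 0.3109999895095825, 0.3100000023841858, 0.3089999854564667, 0.3100000023841858, 0.3100000023841858, 0.3089999854564667], [0.3109999895095825, 0.3109999895095825, 0.3109999895095825, 0.3109999895095825, 0.31200000643730164, 0.3109999895095825, 0.3109999895095825, 0.3109999895095825, 0.3109999895095825, 0.3109999895095825], [0.31299999356269836, 0.3140000104904175, 0.3149999976158142, 0.305000007152
[... 1284 characters left out ...]
 0.2720000147819519, 0.27399998903274536, 0.3240000009536743, 0.3240000009536743], [0.32899999618530273, 0.3269999921321869, 0.3269999921321869, 0.27399998903274536, 0.27300000190734863, 0.27399998903274536, 0.27300000190734863, 0.32899999618530273, 0.328000009059906, 0.328000009059906], [0.3630000054836273, 0.3619999885559082, 0.3619999885559082, 0.2759999930858612, 0.2750000059604645, 0.2750000059604645, 0.2750000059604645, 0.3619999885559082, 0.3619999885559082, 0.36000001430511475], [0.36500000953674316, 0.36500000953674316, 0.36399999260902405, 0.27799999713897705, 0.27799999713897705, 0.2770000100135803, 0.2759999930858612, 0.36500000953674316, 0.36399999260902405, 0.3630000054836273]]
```

View pics/bz.png

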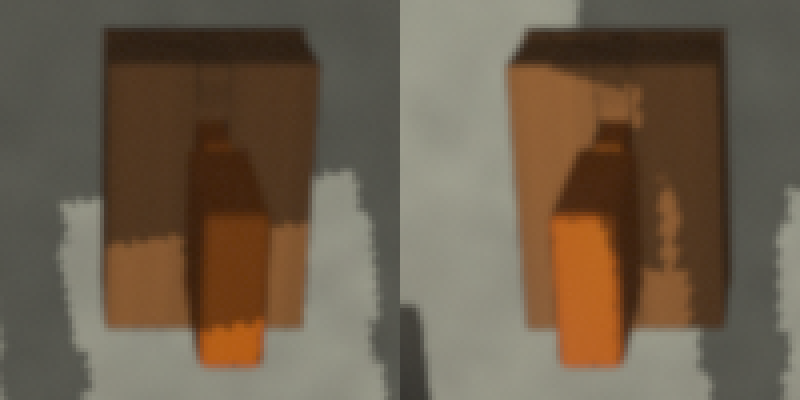

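Run:
```python
from h import *
c=[cam("wrist",load(f"b{k}")[0]) for k in(0,1)]
A=np.array([(204,213),(268,213),(263,367),(199,367)])/4-.5+[305,190]
B=np.array([(552,213),(616,213),(622,367),(561,367)])/4-.5+[118,190]
B=np.array([(152,213),(216,213),(222,367),(161,367)])/4-.5+[218,190]
P=[]
for a,b in zip(A,B):
    x,e=tri(c,(a,b));P.append(x);print(x.round(4),np.round(e,4))
P=np.array(P);m=P.mean(0);print("centre",m.round(4))
for i,j in((2,1),(3,0)):
    v=P[j]-P[i];print(np.linalg.norm(v).round(4),np.degrees(np.arctan2(v[1],v[0])))
for i,j in((1,0),(2,3)):
    v=P[j]-P[i];print(np.linalg.norm(v).round(4),np.degrees(np.arctan2(-v[0],v[1])))
# block edges
for k,o,pts in((0,305,[(104,64),(106,327),(318,64),(304,327)]),(1,218,[(108,64),(126,327),(323,64),(323,327)])):
    p=np.array(pts)/4-.5+[o,190];q=onplane(c[k],p,.028)[:,:2]
    print(q.mean(0).round(4),[np.degrees(np.arctan2(*(q[i]-q[j])[::-1])).round(2) for i,j in((0,1),(2,3))],np.linalg.norm(q[0]-q[2]),np.linalg.norm(q[0]-q[1]))
```

```text
[0.4525 0.2674 0.0723] [0.0001 0.0001]
[0.4565 0.255  0.0722] [0. 0.]
[0.4246 0.2447 0.0759] [0. 0.]
[0.4195 0.2568 0.0741] [0. 0.]
centre [0.4383 0.256  0.0736]
0.0337 18.039898814916477
0.0347 17.824106085959215
0.013 17.65704031875657
0.0132 22.74511441633218
[0.4371 0.256 ] [np.float64(18.89), np.float64(18.56)] 0.04916696163095104 0.06872279409988152
[0.4375 0.2552] [np.float64(17.24), np.float64(16.52)] 0.04945731265783624 0.06878151598137336
```

Run:
```python
from h import *
psi=np.radians(18);q=qyaw(psi)
command_gripper(.05,40)
r.reach((.4375,.2558,.13),q)
print(r.move_straight((.4375,.2558,.069),q,speed=.1,max_force=12), r.read_state()["eef_pos"])
command_gripper(.0,40)
s=r.read_state();print(s["grip_width"],s["contact_force"].round(2),s["eef_pos"])
r.move_straight((.4375,.2558,.16),q,speed=.1)
s=r.read_state();print(s["time_s"],s["grip_width"],s["contact_force"].round(2),s["eef_pos"])
s=snap((.4375,.2558,.16),psi,"g0")
```

```text
False [0.43821713 0.25586876 0.06956816]
0.01323312229510281 [-0.75  0.03  5.61] [0.43782054 0.25596112 0.06961871]
9.575 0.013502540924894162 [-0.06  0.4   0.36] [0.43709732 0.25564007 0.15935543]
g0 9.825 [0.4373 0.2557 0.1595]
```

View pics/g0.png

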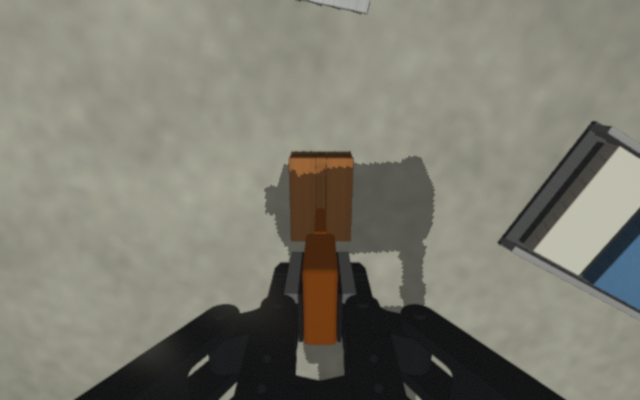

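The wrist view shows the spacer held centred and straight: handle at about (321,290), blade at (320,215). Next I measure the joint.

Run:
```python
from h import *
psi=np.radians(-10.2);ex=np.array([np.cos(psi),np.sin(psi)]);ey=np.array([-ex[1],ex[0]])
c=np.array([.4912,.0105])
cr=[]
for k,o in enumerate((.03,-.03)):
    snap((*(c+.06*ex+o*ey),.17),psi,f"j{k}")
    cr.append(cv2.imread(f"pics/j{k}.png")[80:300,120:520])
cv2.imwrite("pics/jall.png",np.hstack(cr))
```

```text
j0 10.875 [0.5551 0.0304 0.1698]
j1 11.275 [ 0.5446 -0.0292  0.1701]
```

View pics/jall.png

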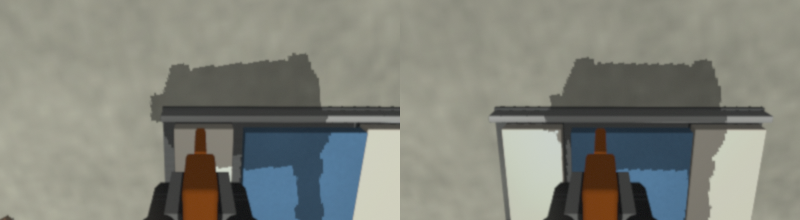

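Run:
```python
from h import *
cr=[]
for k,(u0,v0) in enumerate(((280,190),(210,190))):
    s,im,d=load(f"j{k}")
    cr.append(cv2.resize(im[v0:v0+80,u0:u0+100],(400,320),interpolation=cv2.INTER_NEAREST))
cv2.imwrite("pics/jz.png",np.hstack(cr)[:,:,::-1])
```

```text
(no output)
```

View pics/jz.png

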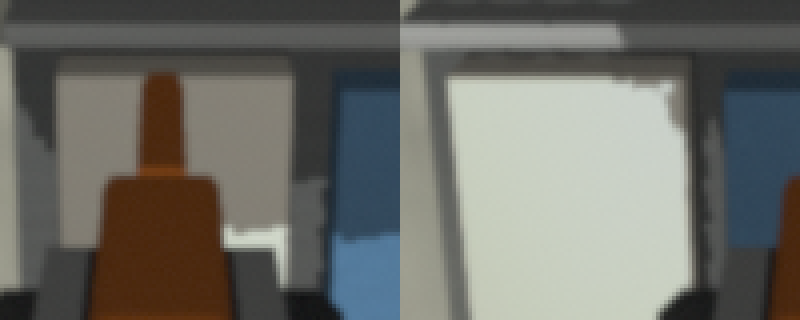

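Run:
```python
from h import *
for k,(a,b) in enumerate(((345,368),(278,294))):
    s,im,d=load(f"j{k}")
    for v in(212,220,228,236,242):
        print(k,v,a,[tuple(int(t) for t in p) for p in im[v,a:b]])
s,im,d=load("j1")
print([tuple(int(t) for t in p) for p in im[220,405:420]])
s,im,d=load("j0")
print([tuple(int(t) for t in p) for p in im[215,310:332]])
```

```text
0 212 345 [(133, 130, 119), (132, 129, 118), (133, 130, 119), (133, 129, 119), (134, 130, 120), (133, 129, 119), (132, 128, 118), (121, 118, 109), (88, 86, 79), (58, 59, 57), (54, 55, 54), (52, 54, 52), (53, 53, 52), (53, 55, 55), (52, 53, 52), (53, 53, 54), (53, 54, 54), (49, 51, 54), (36, 44, 50), (32, 44, 54), (36, 51, 63), (40, 56, 70), (41, 59, 73)]
0 220 345 [(133, 128, 118), (134, 129, 119), (133, 129, 119), (133, 128, 119), (133, 128, 119), (133, 129, 119), (131, 126, 116), (117, 114, 105), (83, 82, 76), (57, 57, 55), (52, 53, 51), (52, 53, 52), (52, 53, 53), (51, 52, 51), (52, 53, 52), (52, 52, 52), (51, 51, 51), (42, 48, 52), (35, 43, 51), (34, 48, 60), (45, 64, 81), (50, 72, 91), (51, 74, 93)]
0 228 345 [(132, 128, 117), (133, 129, 118), (132, 128, 118), (133, 129, 118), (133, 129, 118), (133, 128, 118), (127, 124, 114), (104, 101, 94), (71, 70, 68), (55, 56, 54), (53, 54, 53), (52, 53, 52), (52, 53, 51), (51, 52, 51), (52, 53, 52), (52, 54, 53), (50, 51, 53), (38, 44, 50), (33, 45, 55), (39, 56, 71), (49, 69, 87), (52, 74, 92), (52, 73, 92)]
0 236 345 [(131, 128, 118), (1
[... 1784 characters left out ...]
 48), (47, 49, 48), (56, 57, 56), (70, 71, 71), (81, 83, 82), (85, 87, 86), (80, 82, 82), (65, 73, 80), (52, 69, 83), (49, 70, 87)]
[(50, 71, 89), (49, 70, 89), (49, 70, 88), (49, 70, 89), (51, 72, 89), (49, 70, 89), (51, 69, 85), (56, 65, 72), (71, 72, 69), (102, 99, 92), (120, 116, 107), (125, 122, 112), (124, 121, 111), (124, 121, 111), (126, 122, 112)]
[(132, 128, 118), (132, 128, 118), (133, 129, 119), (131, 126, 116), (122, 114, 103), (96, 78, 67), (78, 48, 30), (76, 42, 14), (77, 43, 20), (76, 41, 15), (75, 39, 10), (75, 39, 12), (76, 41, 15), (75, 40, 12), (76, 43, 20), (90, 70, 59), (119, 112, 102), (130, 126, 116), (131, 128, 118), (133, 129, 119), (133, 128, 119), (132, 129, 119)]
```

Run:
```python
from h import *
c=[cam("wrist",load(f"j{k}")[0]) for k in(0,1)]
E={"cutR":([(352.8,212),(352.2,228),(351.4,242)],[(281.4,228),(281.65,236),(281.9,242)],.027),
"blueL":([(364.6,220),(364.2,228),(363.9,236),(363.85,242)],[(290.3,220),(290.6,228),(290.8,236),(290.85,242)],.035)}
psi=np.radians(-10.2);ex=np.array([np.cos(psi),np.sin(psi)]);ey=np.array([-ex[1],ex[0]])
for n,(a,b,z) in E.items():
    for k,p in((0,a),(1,b)):
        q=onplane(c[k],p,z)[:,:2]; v=q[0]-q[-1]
        print(n,k,"ey",(q@ey).round(4),"ex",(q@ex).round(4),np.degrees(np.arctan2(v[1],v[0])).round(1))
    for va in(228,242):
        pa=[t for t in a if t[1]==va][0];pb=[t for t in b if t[1]==va][0]
        x,e=tri(c,(pa,pb));print(n,"tri",x.round(4),x[:2]@ey,np.round(e,4))
# blue right
q=onplane(c[1],[(411.5,220)],.035)[0,:2];print("blueR ey",q@ey)
# far edge rows of tiles
for k,p in((0,[(300,205),(300,208.5)]),(1,[(240,205),(240,208.5)])):
    print("far ex",onplane(c[k],p,.027)[:,:2]@ex)
# full corners: left edge blue overall lines from k=2 view not needed
s=load("j0")[0]; R=Ro.from_quat(s["eef_rot"]).as_matrix(); print("tool x yaw",np.degrees(np.arctan2(R[1,0],R[0,0])), "tcp ey",s["eef_pos"][:2]@ey, load("j1")[0]["eef_pos"][:2]@ey)
# held blade centre
m=np.array(optics.camera_model("wrist")["tool_from_camera"]);K=np.array(optics.camera_model("wrist")["K"])
for uv in((314.7,215),(325.5,215),(320.1,215)):
    d=m[:3,:3]@np.linalg.inv(K)@[*uv,1];t=(.018-m[0,3])/d[0];print("blade tool",(m[:3,3]+t*d).round(4))
```

```text
cutR 0 ey [0.1014 0.1015 0.1017] ex [0.5266 0.5121 0.4991] -10.8
cutR 1 ey [0.1009 0.101  0.101 ] ex [0.5124 0.505  0.4993] -10.4
cutR tri [0.5211 0.0091 0.0245] 0.10120821326024464 [0.0001 0.0001]
cutR tri [0.5077 0.0117 0.0236] 0.10138067574655958 [0.0001 0.0001]
blueL 0 ey [0.0925 0.0925 0.0924 0.0922] ex [0.5227 0.5156 0.5084 0.503 ] -9.5
blueL 1 ey [0.0924 0.0923 0.0924 0.0925] ex [0.5229 0.5159 0.5087 0.5032] -10.5
blueL tri [ 5.237e-01 -3.000e-04  3.440e-02] 0.09240080846030858 [0.0001 0.0001]
blueL tri [0.512  0.0017 0.0361] 0.09238676731535225 [0.0001 0.0001]
blueR ey -0.006184321298714055
far ex [0.53271322 0.52963799]
far ex [0.53304006 0.52996214]
tool x yaw -10.131528194223566 tcp ey 0.1281888780479354 0.06770996535911628
blade tool [ 0.018  -0.0034  0.0525]
blade tool [0.018  0.0025 0.0525]
blade tool [ 0.018  -0.0005  0.0525]
```

The two views agree. The joint runs from 92.4 mm to 101.2 mm across and its direction is −10.2°. The edges triangulate to about 24 mm (cut tile) and 35 mm (blue tile), which matches the text. I hover over the joint and check.

```bash
cat >> h.py <<'E'
PSI=np.radians(-10.2);EX=np.array([np.cos(PSI),np.sin(PSI)]);EY=np.array([-EX[1],EX[0]])
def W(x,y,z): return (*(x*EX+y*EY),z)
E
python3 - <<'E'
from h import *
q=qyaw(PSI)
r.reach(W(.4815,.0963,.13),q)
r.move_straight(W(.4815,.0963,.104),q,speed=.1); r.hold(.3)
s=r.read_state();p=s["eef_pos"];print(s["time_s"],p,p[:2]@EX,p[:2]@EY,s["contact_force"].round(2))
R=Ro.from_quat(s["eef_rot"]).as_matrix();print(R.round(4).tolist())
s2={a:np.array(s[a]) for a in("eef_pos","eef_rot")}
im,d=optics.get_image("wrist");np.savez("h0.npz",im=im,d=d,**s2)
cv2.imwrite("pics/h0.png",im[:,:,::-1])
im,d=optics.get_image("side");cv2.imwrite("pics/h0s.png",cv2.resize(im[180:280,300:440],(700,500))[:,:,::-1])
E
```

```text
12.4417 [0.49128673 0.00942647 0.10449566] 0.48185295849280896 0.09627687848430731 [-0.3  -0.34  0.57]
[[0.9842, -0.1772, 0.0011], [-0.1772, -0.9842, -0.0001], [0.0011, -0.0001, -1.0]]
```

View pics/h0.png

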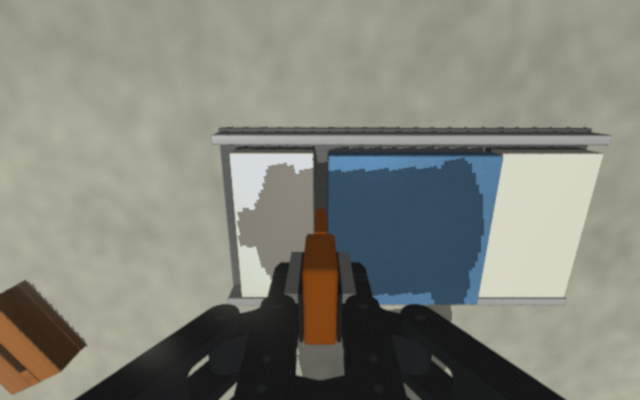

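View pics/h0s.png

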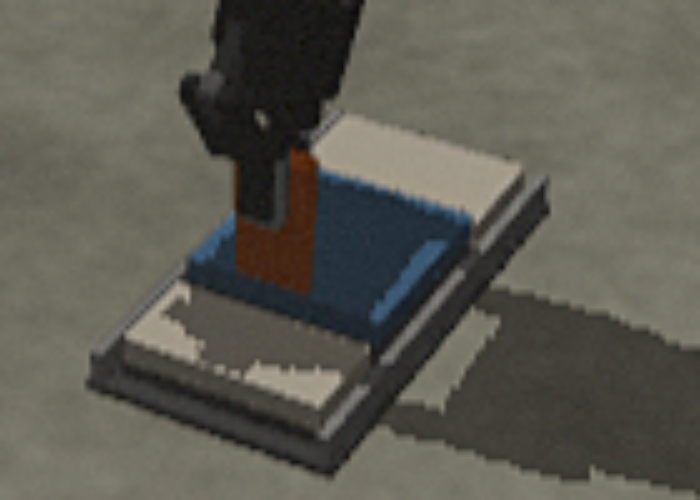

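The wrist view shows the blade foot at (321,212), in line with the dark joint (315–328). The side view confirms it. I descend with force control.

Run:
```python
from h import *
q=qyaw(PSI)
h=r.move_straight(W(.4815,.0963,.0665),q,speed=.03,max_force=7)
s=r.read_state();p=s["eef_pos"];print(h,s["time_s"],p,p[:2]@EX,p[:2]@EY,s["contact_force"].round(2),s["torque"].round(2),s["grip_width"])
im,d=optics.get_image("side");cv2.imwrite("pics/d0s.png",cv2.resize(im[180:280,300:440],(700,500))[:,:,::-1])
```

```text
True 13.625 [0.49081066 0.0095105  0.06864586] 0.4813695275194046 0.0962752745711467 [-0.19 -0.52  5.5 ] [ 0.03  0.12 -0.02] 0.013299546893959466
```

View pics/d0s.png

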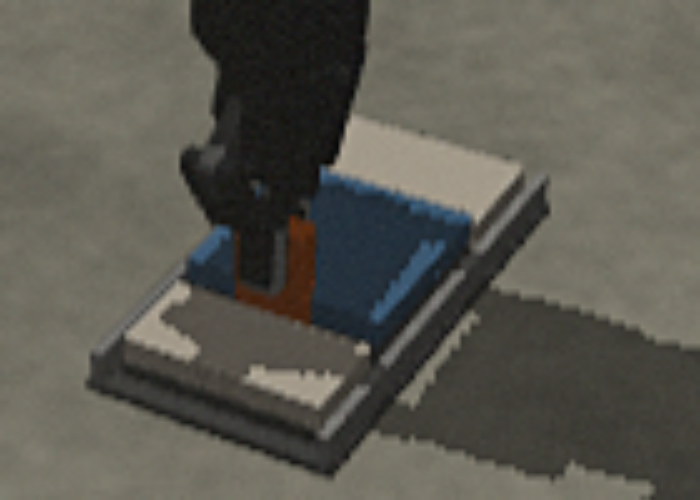

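Contact came at TCP z = 0.0686, exactly the height expected for the foot on the tray floor. I release and check.

Run:
```python
from h import *
q=qyaw(PSI)
command_gripper(.04,20); r.hold(.4)
s=r.read_state();print(s["time_s"],s["eef_pos"],s["grip_width"],s["contact_force"].round(2))
r.move_straight(W(.4815,.0963,.16),q,speed=.12)
snap(W(.56,.0763,.2),PSI,"p0")
for n in("side","scene"):
    im,d=optics.get_image(n);np.savez(n+"p.npz",im=im)
    if n=="side":cv2.imwrite("pics/p0s.png",cv2.resize(im[180:280,300:440],(700,500))[:,:,::-1])
```

```text
14.45 [0.4902112  0.00958246 0.06799044] 0.04026195799275434 [-0.01  0.18  0.2 ]
p0 15.8167 [ 0.5645 -0.0243  0.1988]
```

View pics/p0.png

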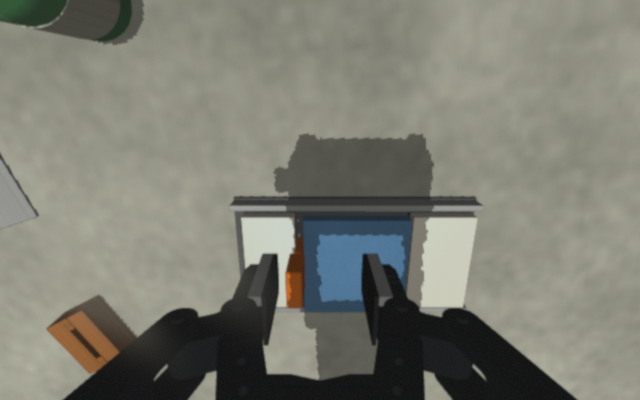

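View pics/p0s.png

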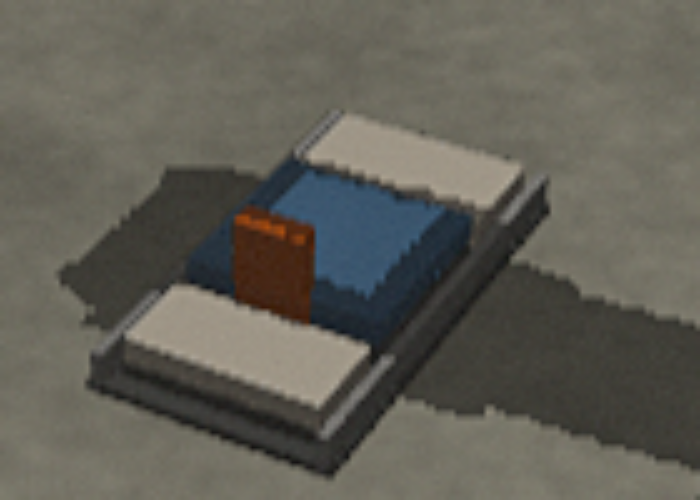

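The spacer stands upright in the joint, handle at (295,280) in the wrist view, and the blue tile is still proud. I press with closed fingers near the blue tile's centre, offset away from the spacer.

Run:
```python
from h import *
q=qyaw(PSI)
r.reach(W(.4815,.028,.13),q)
command_gripper(0,40)
r.move_straight(W(.4815,.028,.07),q,speed=.08); r.hold(.3)
f0=r.read_state()["contact_force"]
h=r.move_straight(W(.4815,.028,.050),q,speed=.012,max_force=14)
s=r.read_state();print(h,s["time_s"],s["eef_pos"],f0.round(2),s["contact_force"].round(2),s["grip_width"])
r.hold(.5);s=r.read_state();print(s["eef_pos"],s["contact_force"].round(2))
im,d=optics.get_image("side");cv2.imwrite("pics/q0s.png",cv2.resize(im[180:280,300:440],(700,500))[:,:,::-1])
```

```text
True 19.5667 [ 0.47885268 -0.05769773  0.05218974] [ 0.01 -0.49  0.17] [-0.43  0.24  8.25] -0.0001282331624984472
[ 0.47883074 -0.05771228  0.05226931] [-1.18  0.57  8.15]
```

View pics/q0s.png

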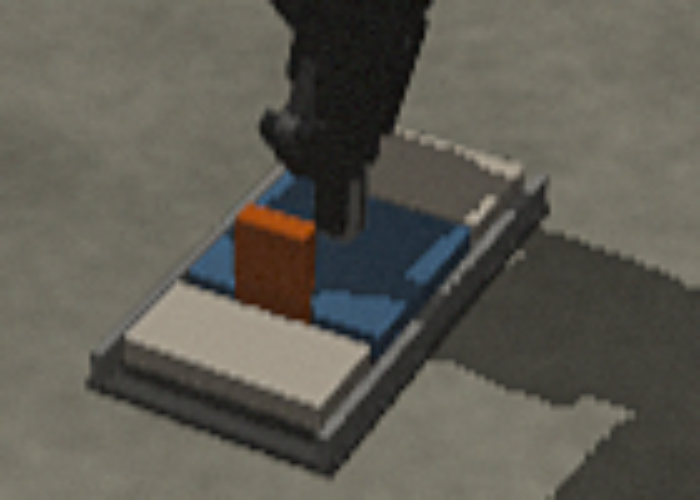

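It is at about flush with 8 N. I raise the push in small steps to about 18 N, against the firm stop.

Run:
```python
from h import *
q=qyaw(PSI)
z=.0518
for k in range(12):
    r.move_straight(W(.4815,.028,z),q,speed=.01,max_force=15); r.hold(.2)
    s=r.read_state();f=s["contact_force"];print(round(z,4),s["eef_pos"].round(4),f.round(2),s["time_s"])
    if f[2]>16 or s["time_s"]>36: break
    z-=.0004
r.hold(.6);s=r.read_state();print(s["eef_pos"].round(4),s["contact_force"].round(2),s["time_s"])
im,d=optics.get_image("side");np.savez("sideq.npz",im=im);cv2.imwrite("pics/q1s.png",cv2.resize(im[180:280,300:440],(700,500))[:,:,::-1])
im,d=optics.get_image("scene");np.savez("sceneq.npz",im=im);cv2.imwrite("pics/q1.png",cv2.resize(im[100:220,230:400],(800,565))[:,:,::-1])
```

```text
0.0518 [ 0.4789 -0.0577  0.0523] [-2.69  0.8   8.09] 20.5667
0.0514 [ 0.4788 -0.0577  0.052 ] [-2.2   1.03 10.05] 21.0167
0.051 [ 0.4789 -0.0577  0.052 ] [-4.12 -0.02 14.07] 21.4667
0.0506 [ 0.4789 -0.0577  0.052 ] [-5.85  1.43 17.97] 21.9167
[ 0.4789 -0.0577  0.0519] [-5.04  0.07 17.46] 22.5167
```

View pics/q1s.png

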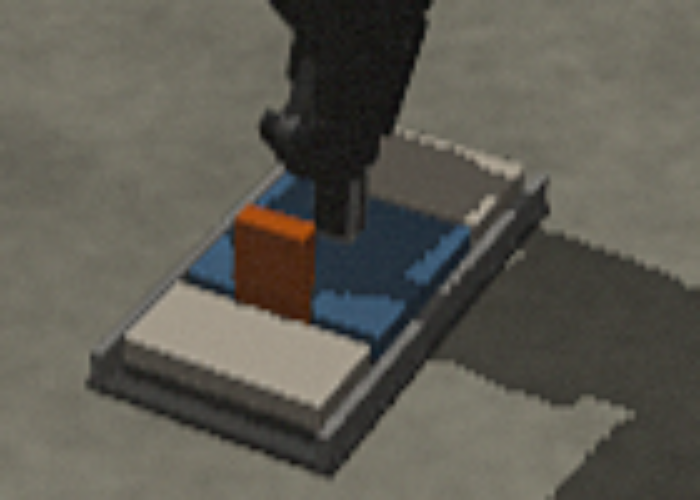

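View pics/q1.png

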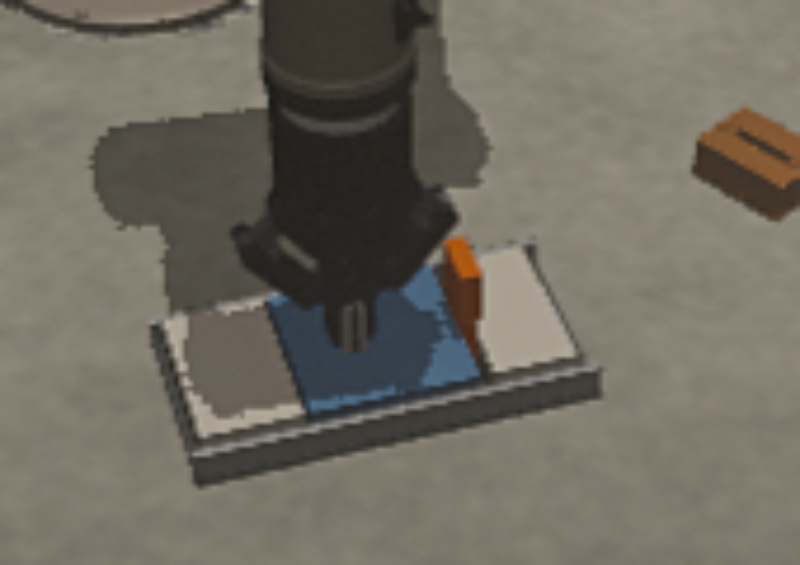

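The tile is flush against its stop: z stays at 0.052 while the force rises. The spacer at (275,260) in the side crop is in the same place as before and clear of the fingers. I hand in.

Run:
```python
from h import *
r.finish_job()
```

```text
the job is handed in; nothing more can be done
```

The job is handed in: the spacer stands let go in the wide joint beside the cut tile, and the closed fingertips are still holding the blue tile flush. It took about 22.5 s of the 51 s. `finish_job` gave no verdict, so what follows rests on my own checks.

- **Spacer:** I gripped it at its measured pose and lowered it under force control. It met the tray floor at TCP z = 0.0686 m, exactly the height expected for fully down, with about 5.5 N. After release the pictures showed it upright while the blue tile was still proud. It looked unmoved in the side view once the tile was pressed.
- **Blue tile:** it reached its stop at TCP z ≈ 0.052 m, so the fingertips were at about 27 mm. From there the force rose from 10 N to about 17.5 N with no further travel. That was the steady push when I handed in.
- **Small disagreements:** the cut tile's edge triangulated about 3 mm low (24 mm against 27 mm) and the spacer's top about 2 mm low. Both are near the stated calibration error. There was also about 5 N of sideways force at the end.
- **Not measured:** I did not triangulate the spacer's height after letting it go, relying on the contact height and the pictures. I did not re-measure the bottle, bowls and spatula at the end, but no move brought the arm near them.

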